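Pull out the sample drawer and snap the open vial shut

TASK

Pull the blue-fronted drawer of the small grey sample cabinet all the way out to its stop. Then close the one vial in it whose cap was left standing open, tipping the cap over and pressing it fully shut, and leave the drawer out with all three vials shut and the things standing around where they are.

Things in the scene. Friction and masses are not known exactly. Their poses are not given: they have to be found in the camera images.
- sample_cabinet: small grey steel cabinet standing fixed on the worktop, 250 mm deep (x), 200 wide (y), 146 high, with one drawer; origin at the centre of its underside; its front (a blue drawer front) faces its own -x. A petri dish and a small box stand on its top, 130 mm or more behind its front to their centres.
- sample_drawer (a joint): travel of the drawer in m along the cabinet's own -x: 0 shut, 0.150 out at its stop; starts 0 to 0.025. About 2 N of friction; stays where it is left. The drawer front is 180 mm wide, its edges 14 and 125 mm above the worktop; the drawer's side walls reach 58 mm above the worktop.
- drawer_pull (a point): centre of the black pull tab on the drawer front, 20 mm in front of it, 108 mm above the worktop (38 mm below the cabinet's top); moves with the drawer; axes as the cabinet's. The tab stands out 42 mm, is 16 mm thick across y, 26 mm high, with a lip 24 mm wide, 30 mm high at its free end. Can be pinched from above, the fingers closing across the cabinet's y.
- cap_left (a joint): hinged green cap of the vial at the cabinet's +y end of the rack, rad: 0 shut; starts and must stay shut
- cap_middle (a joint): hinged orange cap of the middle vial, rad: 0 shut (flat on the vial), 1.57 upright, 1.6 its stop; starts open at 0.8 to 1.45. Stiff hinge (0.014 N m): stays where it is left; no latch to overcome. Its hinge is on the side towards the cabinet's back: it opens up and backward, and is closed by pushing its outer face forward (cabinet -x), then down.
- cap_right (a joint): hinged yellow cap of the vial at the cabinet's -y end of the rack, rad: 0 shut; starts and must stay shut
- cap_middle_hinge (a point): hinge line of the orange cap, at the rear of the middle vial's rim, 80 mm above the worktop, 81 mm behind the drawer front; axes as the cabinet's. The cap is a disc 34 mm across, 6 mm thick; shut, its centre lies 19 mm in front of the hinge (-x) and its upper face 4 mm above it; the tip of its thumb lip is 43 mm from the hinge.
- vial_rack: white rack in the drawer, 44 (x) x 124 (y) x 37 mm high, holding three fixed clear vials 42 mm apart in a row along y, the middle one at its centre; origin at the centre of its underside, 22 mm above the worktop, 62 mm behind the drawer front. Stands up to 20 mm off the drawer's middle in y (6 N of friction).
- microscope_1: obstacle: fixed beige microscope with a screen on top at the left, 790 mm high; in world axes it fills about x 0.50 to 0.80, y 0.35 to 0.59 (eyepieces toward the robot at 350 to 450 mm height; the screen, above 540 mm, y 0.21 to 0.59): go round it on the robot's side. Never touch it hard.
- microscope_2: obstacle: fixed beige microscope with a screen on top at the right, 790 mm high; in world axes it fills about x 0.51 to 0.82, y -0.48 to -0.16 (the screen, above 540 mm); its lower parts y -0.40 to -0.16
- petri_1: bystander: 60 mm round petri dish, 14 mm high, on the cabinet's top; origin at its underside
- cover_glass_box: bystander: small box 29x29x15 mm on the cabinet's top; origin at its underside
- slide_box: bystander: blue slide box 92x100x35 mm on the worktop at the left; origin at its underside
- mouse: bystander: black computer mouse 107x58x36 mm at the right; origin at its underside
- vial_4: bystander: sample vial with pale cap, 24 mm across, 54 mm high, at the right; origin at its underside
- petri_3: bystander: 60 mm round petri dish, 14 mm high, at the right; origin at its underside

How it is judged:
By the outcome, as a careful person would: the job done as asked, in the order asked, and still so for the second after the job is handed in, with the robot touching nothing.
It also fails if it takes over 46 s, if anything falls off the work surface, if the arm or the gripper's body presses on something with over 40 N, if the wrist force passes 120 N, or if a joint passes its speed limit or range.

ROBOT

A 6-joint arm with a two-finger parallel gripper is mounted at the origin on a cart in front of the work surface, level with it; the furniture and walls round the work are solid. World frame = base frame: x ahead of the robot, y to its left, z up, the work surface at z = 0. Lengths are in m, angles in rad, forces in N, time in s.
With the tool pointing down it reaches from about 0.35 to 0.975 m from the base axis. Payload 17.4 kg.
Tool frame: the origin (TCP) lies where the fingers leave the gripper's body, on its centre line; the fingertips stand 73 mm ahead of it and the grasp point (between the pads) lies 54 mm ahead of it; z points along the fingers, y is the line along which they close (so a half turn about z gives the same grasp; the last joint's range is limited). The gripper opens to 85 mm and grips with 20 to 120 N. Pads are 22 mm wide; open, the fingers measure 114 mm over their backs; the gripper's body (76 mm by 85 mm) begins 54 mm behind the grasp point. The pads swing forward as they close: fully open they stand 13 mm farther back than shut.
Start: joints at [-1.22, 0.116, 1.442, -0, 1.584, -0.038], TCP at [0.256, -0.625, 0.304] pointing down, gripper open.
Joint ranges: [-2.83, 2.83], [-0.83, 2.19], [0.07, 2.5], [-1.14, 4.28], [0.01, 3], [-2.97, 2.97]. Speed limits (rad/s): [1.89, 1.89, 2.22, 3.14, 3.14, 3.14].

INTERFACE

Orientations are given as a unit quaternion [w, x, y, z].
In Python, from station import ctrl, read_camera, sign_off, find_in, trace gives the robot as it stands.
- The arm moves only by the shell command python3 -m jog 'ROWS' [OPENING] [FORCE]. ROWS is text: rows parted by semicolons, each of 6 numbers parted by spaces: the shift along the world's x, y, z in mm, then the turn, a rotation vector about the world's x, y, z in rad. In form: dx dy dz rx ry rz; .... A call has 1 to 20 rows; each row is the pose to reach, as a shift and turn from the pose commanded when the call began; what a row does not reach only later rows make up. A row lasts 1/12 s, in which the tool goes at most 41.7 mm and 7.16 degrees, less where a joint would pass 70% of its speed; a pose out of reach is approached as far as the arm can. A call with a gripper value outside its range is refused whole. OPENING is the opening, from -1 (shut) to 1 (fully open), set as the call begins (- or left out, the last holds). The fingers move at their own pace and stop on an object; FORCE is the grip in N (left out, the last holds). Time passes only in rows, so rows that repeat a pose let the fingers close. It gives the time, the measured TCP pose, the force, the opening and the grip force at its end, in the units of the state.
- ctrl.get_state(): the state, without advancing time (a new reading comes with each control period).
- read_camera(name): name is "scene" or "top" or "wrist"; returns a dict with "img" (384x512x3 uint8, red, green, blue), "fx", "fy", "cx", "cy" (pixels), "R" (3x3) and "t" (3): a world point X has camera coordinates R X + t. Camera axes: x right, y down, z forward; pixel columns grow to the right and rows downward; lengths in m; the calibration is good to about 2 mm. A picture is of the moment at which its call begins. There is no depth.
- sign_off(): hands the job in; it is judged then, once.
Trained networks look in a picture, given as the dict that the camera call returned (one of the last four; its "shot" number tells which), for a name from the list of things; names that differ only in an ending like _2 or _b are one class to them, and where a whole thing is asked for, a point or a joint stands for the part that bears it (a point fixed in the world has none). Each returns a list of dicts, best first, with "confidence" (0 to 1); they miss things now and then, are a little off and sometimes report something else, mostly with a low value. They report only what shows in the picture. A call takes as long as a camera call.
- find_in(name, picture): "xyz" ([x, y, z] in m, in the coordinates of the camera as it stood for that picture, good to about 4 mm: the middle of the surface that is visible of it).
- trace(name, picture): "mask" (384x512 bool, what is visible of it).
The state is a dict: "t": time; "joint_pos": joint angles; "qd": joint speeds; "joint_efforts": joint torques, N m; "ee_pos": TCP position; "eef_rot": TCP orientation; "contact_force": force on the tool from outside, world axes, zero at the start; "ft_torque": the same for the moment, N m; "gripper_width": finger opening in m; "gripper_force": force on a finger pad.
Only numpy, scipy, OpenCV 4.12 (cv2) and the standard library are available. Lean on these libraries where they do the work, as an engineer would, in place of code of your own. Each camera call takes 0.05 s, during which the arm holds its last target. There are 200 camera calls.

## Working session

There is one attempt and no reset: what is moved stays moved. The work goes in short steps, Python scripts to look and compute and a shell command to move; the robot and the scene stay as the last step left them, time stands still between calls to the robot, and variables do not carry over. Pictures are saved under pics/ and viewed, at most 10 in all, crops included, and the job is handed in when it is done.

```bash
ls; mkdir -p pics
cat > h.py <<'E'
from station import ctrl, read_camera, find_in, trace
import numpy as np, cv2
def w(pic,p): return np.array(pic["R"]).T@(np.array(p)-np.array(pic["t"]))
def ray(pic,u,v,z):
    R=np.array(pic["R"]);c=-R.T@np.array(pic["t"]);d=R.T@np.array([(u-pic["cx"])/pic["fx"],(v-pic["cy"])/pic["fy"],1]);return c+d*(z-c[2])/d[2]
def px(pic,X):
    q=np.array(pic["R"])@np.array(X)+np.array(pic["t"]);return np.array([pic["fx"]*q[0]/q[2]+pic["cx"],pic["fy"]*q[1]/q[2]+pic["cy"]])
def save(pic,n,crop=None,s=1):
    im=pic["img"][:,:,::-1]
    if crop: a,b,c,d=crop; im=im[b:d,a:c]
    cv2.imwrite("pics/"+n,cv2.resize(im,None,fx=s,fy=s,interpolation=cv2.INTER_CUBIC))
E
python3 - <<'E'
from h import *
s=ctrl.get_state(); print(s)
np.set_printoptions(precision=4,suppress=True)
P={n:read_camera(n) for n in("scene","top")}
a=np.hstack([P["scene"]["img"],P["top"]["img"]])[:,:,::-1]
cv2.imwrite("pics/a.png",cv2.resize(a,(800,300)))
for n,p in P.items():
    print(n,p["fx"],-np.array(p["R"]).T@p["t"])
    for o in("sample_cabinet","drawer_pull","cap_middle","cap_middle_hinge","sample_drawer","vial_rack","petri_1","cover_glass_box"):
        print(o,[(round(d["confidence"],2),w(p,d["xyz"])) for d in find_in(o,p)[:3]])
E
```

```text
pics
{'t': 0.0, 'joint_pos': array([-1.21980428e+00,  1.16468190e-01,  1.44227221e+00,  4.37010726e-05,
        1.58397349e+00, -3.78432376e-02]), 'qd': array([-0.00024944, -0.0006537 ,  0.00065992, -0.00095518,  0.00041767,
        0.00025926]), 'joint_efforts': array([ 5.12673541e-04, -7.31978846e+01, -6.32487845e+01,  1.71310569e-05,
        6.30326409e-03, -2.24814164e-05]), 'ee_pos': array([ 0.2558371 , -0.62452386,  0.30316981]), 'eef_rot': array([-5.57167450e-04,  9.81160137e-01,  1.93195421e-01, -6.58387416e-05]), 'contact_force': array([-0.08472801, -0.6631969 ,  0.96339133]), 'ft_torque': array([-0.05722357, -0.00509447,  0.00476895]), 'gripper_force': 0.0, 'gripper_width': 0.08512892338590845}
scene 449.7979644500958 [-0.6308 -0.7597  1.3916]
sample_cabinet [(0.64, array([0.7548, 0.0404, 0.1444]))]
drawer_pull [(0.66, array([0.7874, 0.0284, 0.1585]))]
cap_middle []
cap_middle_hinge []
sample_drawer [(0.47, array([0.7925, 0.107 , 0.1561]))]
vial_rack []
petri_1 [(0.72, array([ 0.4114, -0.5034,  0.0133])), (0.55, array([0.7929, 0.1092, 0.1565]))]
cover_glass_box []
top 361.1671100932972 [0.393  0.0195 1.3957]
sample_cabinet [(0.91, array([0.7372, 0.0639, 0.1502]))]
drawer_pull [(0.62, array([0.6422, 0.0542, 0.1135]))]
cap_middle []
cap_middle_hinge []
sample_drawer [(0.87, array([0.6412, 0.0588, 0.1135]))]
vial_rack []
petri_1 [(0.68, array([0.7935, 0.1133, 0.1586])), (0.64, array([ 0.4171, -0.501 ,  0.0135]))]
cover_glass_box []
```

View pics/a.png

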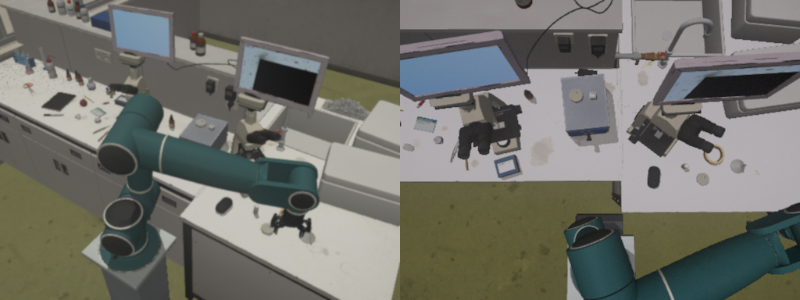

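Run:
```python
from h import *
np.set_printoptions(precision=4,suppress=True)
p=read_camera("top"); save(p,"b.png",(190,80,290,180),6)
print(px(p,[0.62,0.05,.146]))
for n in("sample_cabinet","sample_drawer","drawer_pull"):
    for d in trace(n,p)[:1]:
        m=d["mask"].astype(np.uint8); ys,xs=np.nonzero(m); c=max(cv2.findContours(m,0,2)[0],key=cv2.contourArea)
        print(n,d["confidence"],xs.min(),xs.max(),ys.min(),ys.max(),cv2.boxPoints(cv2.minAreaRect(c)).tolist())
```

```text
[242.3792 171.0715]
sample_cabinet 0.91 207 268 94 179 [[205.4851531982422, 98.85148620605469], [262.5148620605469, 93.14851379394531], [270.8316650390625, 176.3168182373047], [213.80197143554688, 182.01979064941406]]
sample_drawer 0.61 217 265 163 179 [[216.714111328125, 167.23646545410156], [264.82000732421875, 162.25999450683594], [266.3023681640625, 176.5894012451172], [218.19647216796875, 181.5658721923828]]
drawer_pull 0.55 217 265 163 179 [[216.7049560546875, 167.24591064453125], [264.90167236328125, 162.08197021484375], [266.4565124511719, 176.59396362304688], [218.25979614257812, 181.75790405273438]]
```

View pics/b.png

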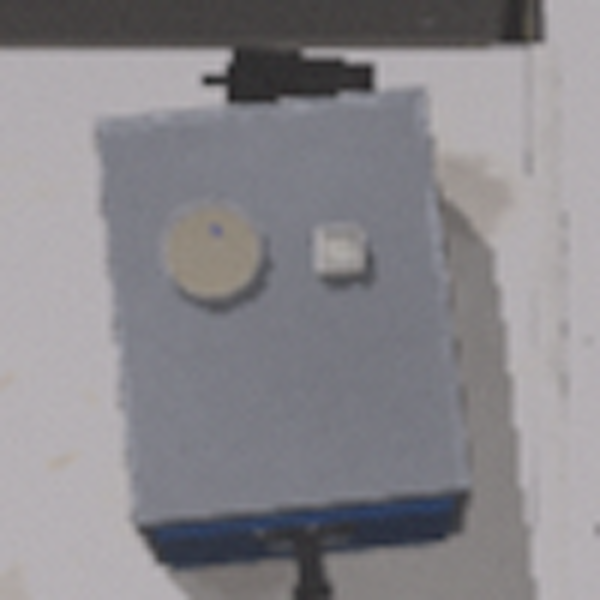

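The picture shows the cabinet top (crop corners ~(137,527),(468,490),(425,88),(97,118)), blue front barely ahead, pull tab at ~(312,575), dish and box at the back of the top.

Run:
```python
from h import *
np.set_printoptions(precision=4,suppress=True)
p=read_camera("top"); f=lambda u,v,z:ray(p,190+u/6-.4,80+v/6-.4,z)
FL,FR,BR,BL=[f(*c,.146) for c in((137,527),(468,490),(425,88),(97,118))]
print(FL,FR,BR,BL,[np.linalg.norm(a-b) for a,b in((FL,FR),(BL,BR),(FL,BL),(FR,BR))])
xa=(BL+BR-FL-FR);ya=FL+BL-FR-BR
print("yaw",np.arctan2(xa[1],xa[0]),np.arctan2(-ya[0],ya[1]))
yaw=np.arctan2(-ya[0]+xa[1],ya[1]+xa[0]); C=(FL+FR+BL+BR)/4; print("yaw",yaw,"C",C)
X=np.array([np.cos(yaw),np.sin(yaw)]);print("front mid by C",C[:2]-.125*X,"by edge",(FL+FR)[:2]/2)
# front top edge at z .125: between crop (160,565)?(bottom z .014) ; pull
for z in (.121,.108): print(f(312,560,z),f(312,590,z))
im=p["img"]; save(p,"c.png",(205,150,275,205),8)
```

```text
[0.6334 0.1552 0.146 ] [ 0.6548 -0.039   0.146 ] [ 0.9028 -0.0156  0.146 ] [0.8841 0.1822 0.146 ] [np.float64(0.1954353680224081), np.float64(0.1986533004105422), np.float64(0.2521522443098927), np.float64(0.2490403396334911)]
yaw 0.10075012958226544 0.10218439565247289
yaw 0.10138146709372772 C [0.7688 0.0707 0.146 ]
front mid by C [0.6444 0.0581] by edge [0.6441 0.0581]
[0.6178 0.0534 0.121 ] [0.5996 0.0534 0.121 ]
[0.6201 0.0537 0.108 ] [0.6017 0.0537 0.108 ]
```

View pics/c.png

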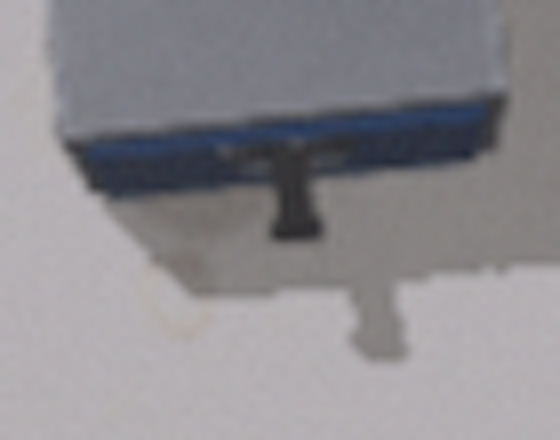

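Run:
```python
from h import *
np.set_printoptions(precision=4,suppress=True)
p=read_camera("top"); f=lambda u,v,z:ray(p,205+u/8-.45,150+v/8-.45,z)[:2]
yaw=.1014;X=np.array([np.cos(yaw),np.sin(yaw)]);Y=np.array([-X[1],X[0]]);F=np.array([.6443,.0581])
for n,q in dict(lipend_bot=f(296,240,.093),lipend_top=f(296,222,.123),frontbot=f(296,178,.014),front_top_outer=f(296,152,.125),tab=f(296,195,.121)).items(): print(n,q,"along",-(q-F)@X,"side",(q-F)@Y)
```

```text
lipend_bot [0.5982 0.0543] along 0.046241116776458334 side 0.0009125565058296865
lipend_top [0.6016 0.0535] along 0.04293555234307158 side -0.00022878749575649802
frontbot [0.6411 0.0564] along 0.0033425769609211104 side -0.0013322135021534708
front_top_outer [0.633  0.0535] along 0.011727786338036618 side -0.0034576549910345588
tab [0.6142 0.0536] along 0.030427100280995358 side -0.0014477777759420297
```

```bash
python3 -m jog '20 70 0 0 0 -.03; 40 110 0 0 0 -.06; 50 150 0 0 0 -.09; 60 190 0 0 0 -.12; 65 230 0 0 0 -.15; 75 275 0 0 0 -.18; 90 315 0 0 0 -.2; 105 355 0 0 0 -.22; 120 395 0 0 0 -.24; 135 435 0 0 0 -.26; 150 475 0 0 0 -.287; 160 510 0 0 0 -.287; 170 545 0 0 0 -.287; 200 575 -5 0 0 -.287; 230 600 -10 0 0 -.287; 260 625 -10 0 0 -.287; 290 650 -10 0 0 -.287; 320 670 -10 0 0 -.287; 350 680 -15 0 0 -.287; 355 681 -15 0 0 -.287' 1
```

```text
t: 2.87
ee_pos: [0.6141, 0.0592, 0.2866]
eef_rot: [-0.0, 0.999, 0.052, -0.001]
contact_force: [0.4, -0.6, 0.4]
gripper_width: 0.0854
gripper_force: 0.0
```

Run:
```python
from h import *
np.set_printoptions(precision=4,suppress=True)
p=read_camera("wrist"); save(p,"d.png"); s=ctrl.get_state(); print(s["ee_pos"],s["eef_rot"])
print(-p["R"].T@p["t"],p["R"])
for o in("drawer_pull","sample_drawer"): print(o,[(round(d["confidence"],2),w(p,d["xyz"])) for d in find_in(o,p)[:3]])
print("px of pull pred",px(p,[.6214,.0558,.121]))
```

```text
[0.6136 0.0583 0.2867] [-0.0001  0.9987  0.0519 -0.0012]
[0.6895 0.066  0.357 ] [[ 0.1036 -0.9946 -0.0012]
 [-0.9495 -0.0992  0.2977]
 [-0.2962 -0.0297 -0.9547]]
drawer_pull [(0.98, array([0.6287, 0.0588, 0.1169])), (0.25, array([0.7042, 0.0666, 0.1461]))]
sample_drawer [(0.93, array([0.6324, 0.0495, 0.1216]))]
px of pull pred [263.5684 189.4733]
```

View pics/d.png

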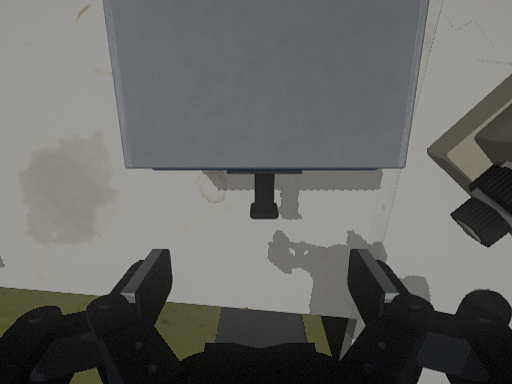

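The wrist image shows the tab as a black T, from the front edge (row ~172) to its lip (rows 203–219), column ~264; the predicted point falls on it.

Run:
```python
from h import *
np.set_printoptions(precision=4,suppress=True)
p=read_camera("wrist")
yaw=.1014;X=np.array([np.cos(yaw),np.sin(yaw)]);Y=np.array([-X[1],X[0]]);F=np.array([.6443,.0581])
for n,q in dict(cabL=ray(p,126,168,.146),cabR=ray(p,405,167,.146),lipout=ray(p,264,218,.123),lipin=ray(p,264,203,.123),tab=ray(p,264,190,.121)).items(): print(n,q,-(q[:2]-F)@X,(q[:2]-F)@Y)
```

```text
cabL [0.631  0.1536 0.146 ] 0.003560501956162546 0.09637603007559306
cabR [ 0.6521 -0.0446  0.146 ] 0.0026685044808921247 -0.10296182343821156
lipout [0.5939 0.0501 0.123 ] 0.050931964951912316 -0.0028646583842774757
lipin [0.6071 0.0515 0.123 ] 0.03772307893789854 -0.0027958950252939202
tab [0.6175 0.0526 0.121 ] 0.02718937762527646 -0.002768835445435224
```

```bash
python3 -m jog '11 -2 -40 0 0 0; 11 -2 -80 0 0 0; 11 -2 -100 0 0 0; 11 -2 -110 0 0 0; 11 -2 -110 0 0 0; 11 -2 -110 0 0 0'
```

```text
t: 3.57
ee_pos: [0.6218, 0.054, 0.1807]
eef_rot: [0.0, 0.999, 0.051, 0.001]
contact_force: [0.7, -0.0, 0.6]
gripper_width: 0.0852
gripper_force: 0.0
```

```bash
python3 -m jog '0 0 -15 0 0 0; 0 0 -15 0 0 0; 0 0 -15 0 0 0' && python3 -m jog '0 0 0 0 0 0; 0 0 0 0 0 0; 0 0 0 0 0 0; 0 0 0 0 0 0; 0 0 0 0 0 0; 0 0 0 0 0 0; 0 0 0 0 0 0; 0 0 0 0 0 0; 0 0 0 0 0 0; 0 0 0 0 0 0' -1 40
```

```text
t: 3.82
ee_pos: [0.6218, 0.0543, 0.1643]
eef_rot: [-0.0, 0.999, 0.051, 0.0]
contact_force: [0.7, 0.4, 0.5]
gripper_width: 0.0854
gripper_force: 0.0
t: 4.65
ee_pos: [0.6218, 0.0561, 0.1643]
eef_rot: [-0.002, 0.999, 0.051, 0.0]
contact_force: [-2.3, 16.8, 2.6]
gripper_width: 0.0155
gripper_force: 44.8
```

```bash
python3 -m jog '-5 1.5 0 0 0 0; -15 .4 0 0 0 0; -30 -1 0 0 0 0; -45 -2.7 0 0 0 0; -60 -4.2 0 0 0 0; -75 -5.8 0 0 0 0; -90 -7.4 0 0 0 0; -105 -9 0 0 0 0; -118 -10.3 0 0 0 0; -128 -11.4 0 0 0 0; -128 -11.4 0 0 0 0'
```

```text
t: 5.57
ee_pos: [0.4925, 0.0428, 0.1643]
eef_rot: [-0.0, 0.999, 0.051, 0.0]
contact_force: [-2.0, 1.7, 4.4]
gripper_width: 0.0153
gripper_force: 44.8
```

```bash
python3 -m jog '-4 -.4 0 0 0 0; -8 -.8 0 0 0 0; -12 -1.2 0 0 0 0; -12 -1.2 0 0 0 0'
```

```text
t: 5.9
ee_pos: [0.4816, 0.0417, 0.1643]
eef_rot: [0.0, 0.999, 0.051, 0.0]
contact_force: [-2.8, 1.4, 8.5]
gripper_width: 0.0151
gripper_force: 45.4
```

```bash
python3 -m jog '-2 -.2 0 0 0 0; -4 -.4 0 0 0 0; -6 -.6 0 0 0 0; -6 -.6 0 0 0 0'
```

```text
t: 6.23
ee_pos: [0.4779, 0.0414, 0.1644]
eef_rot: [-0.0, 0.999, 0.051, 0.004]
contact_force: [31.7, 4.2, -10.8]
gripper_width: 0.0154
gripper_force: 42.8
```

```bash
python3 -m jog '-2 -.2 0 0 0 0; -4 -.4 0 0 0 0; -4 -.4 0 0 0 0'
```

```text
t: 6.48
ee_pos: [0.4749, 0.041, 0.1649]
eef_rot: [-0.0, 0.999, 0.051, 0.005]
contact_force: [40.9, 5.9, -12.6]
gripper_width: 0.0151
gripper_force: 41.6
```

```bash
python3 -m jog '0 0 0 0 0 0; 0 0 0 0 0 0; 0 0 0 0 0 0; 0 0 0 0 0 0; 0 0 0 0 0 0; 0 0 0 0 0 0' 1 && python3 -m jog '0 0 30 0 0 0; 0 0 70 0 0 0; 0 0 110 0 0 0; -15 0 140 0 0 0; -35 0 150 0 0 0; -35 0 150 0 0 0'
python3 - <<'E'
from h import *
np.set_printoptions(precision=4,suppress=True)
P={n:read_camera(n) for n in("wrist","top")}
for n,p in P.items():
    print(n,-p["R"].T@p["t"])
    for o in("drawer_pull","vial_rack","cap_left","cap_middle","cap_middle_hinge","cap_right"): print(o,[(round(d["confidence"],2),w(p,d["xyz"])) for d in find_in(o,p)[:3]])
save(P["wrist"],"e.png")
E
```

```text
t: 6.98
ee_pos: [0.4718, 0.0407, 0.1638]
eef_rot: [0.0, 0.999, 0.051, -0.0]
contact_force: [-0.0, -0.3, 0.2]
gripper_width: 0.0847
gripper_force: 0.0
t: 7.48
ee_pos: [0.4355, 0.0408, 0.3176]
eef_rot: [0.0, 0.999, 0.051, 0.002]
contact_force: [-0.8, -0.0, 0.6]
gripper_width: 0.0854
gripper_force: 0.0
wrist [0.5104 0.0474 0.3885]
drawer_pull [(0.7, array([0.5441, 0.0463, 0.0524]))]
vial_rack [(0.67, array([0.5526, 0.0376, 0.0818]))]
cap_left [(0.9, array([0.554 , 0.0813, 0.0837])), (0.37, array([ 0.5569, -0.    ,  0.0817]))]
cap_middle [(0.75, array([0.5674, 0.0427, 0.1099]))]
cap_middle_hinge [(0.79, array([0.5549, 0.0385, 0.0747]))]
cap_right []
top [0.393  0.0195 1.3957]
drawer_pull [(0.66, array([0.6064, 0.0471, 0.0241]))]
vial_rack [(0.64, array([0.5592, 0.0342, 0.077 ]))]
cap_left [(0.41, array([0.5526, 0.0808, 0.0809]))]
cap_middle []
cap_middle_hinge [(0.72, array([0.5571, 0.0394, 0.0796]))]
cap_right []
```

View pics/e.png

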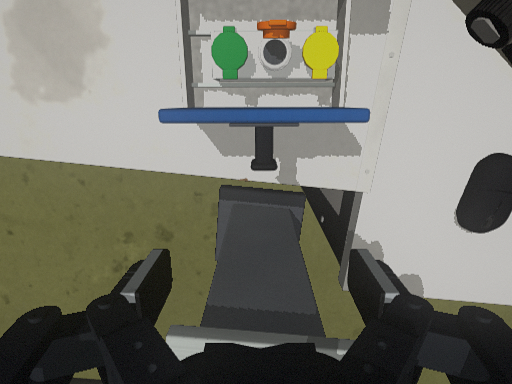

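The wrist view shows the drawer out; green cap at (229,50) and yellow (321,50) shut, the middle vial's open mouth at (275,52) with the orange cap standing, its edge at rows 20–37.

Run:
```python
from h import *
np.set_printoptions(precision=4,suppress=True)
p=read_camera("wrist")
yaw=.104;X=np.array([np.cos(yaw),np.sin(yaw)]);Y=np.array([-X[1],X[0]]);F=np.array([.643,.0563])-.15*X
print("front pred",F,"hinge pred on axis",F+.081*X)
for n,a in dict(mouth=(275,52,.08),green=(229,50,.084),yellow=(321,50,.084),frontL=(160,122,.125),frontR=(369,122,.125),lipend=(264,170,.123)).items():
    q=ray(p,*a); print(n,q,"behind front",(q[:2]-F)@X,"side",(q[:2]-F)@Y)
m=trace("cap_middle",p)
for d in m[:2]:
    ys,xs=np.nonzero(d["mask"]);print(d["confidence"],xs.min(),xs.max(),ys.min(),ys.max())
for th in(.8,1.1,1.45):   # predicted pixels of the cap's rim
  for sgn in(-.006,.0365,.043): 
    # point on cap at distance r along disc, upper face 4mm above
    r=sgn; H=F+.081*X-.002*Y
    for off in(-.002,.004):
      pt=H-X*(r*np.cos(th)-off*np.sin(th)*1) ; print(th,r,off,px(p,[*(pt),.08+r*np.sin(th)+off*np.cos(th)]))
save(p,"f.png",(215,5,335,85),6)
```

```text
front pred [0.4938 0.0407] hinge pred on axis [0.5744 0.0491]
mouth [0.5565 0.0377 0.08  ] behind front 0.06204710027388923 side -0.009490637315562248
green [0.5534 0.0794 0.084 ] behind front 0.06324091480791998 side 0.03228181609639177
yellow [ 0.5618 -0.0033  0.084 ] behind front 0.06302104769636757 side -0.05084069866221016
frontL [0.4873 0.1284 0.125 ] behind front 0.0026282897395846806 side 0.08782767100985397
frontR [ 0.505 -0.045  0.125] behind front 0.002188579229274536 side -0.08641208234125587
lipend [0.455  0.0377 0.123 ] behind front -0.03887852654985121 side 0.0010009064577780342
0.58 257 296 19 37
0.8 -0.006 -0.002 [266.8021  26.9921]
0.8 -0.006 0.004 [266.9303  20.5264]
0.8 0.0365 -0.002 [267.4564  57.7145]
0.8 0.0365 0.004 [267.6086  51.3693]
0.8 0.043 -0.002 [267.5657  62.8482]
0.8 0.043 0.004 [267.7222  56.5324]
1.1 -0.006 -0.002 [266.7792  29.3383]
1.1 -0.006 0.004 [266.8748  22.0448]
1.1 0.0365 -0.002 [267.7187  45.1968]
1.1 0.0365 0.004 [267.8423  37.2626]
1.1 0.043 -0.002 [267.8831  47.973 ]
1.1 0.043 0.004 [268.0121  39.9326]
1.45 -0.006 -0.002 [266.7695  31.9995]
1.45 -0.006 0.004 [266.8177  24.5413]
1.45 0.0365 -0.002 [267.9439  27.5792]
1.45 0.0365 0.004 [268.012   18.8566]
1.45 0.043 -0.002 [268.1578  26.774 ]
1.45 0.043 0.004 [268.23    17.8192]
```

View pics/f.png

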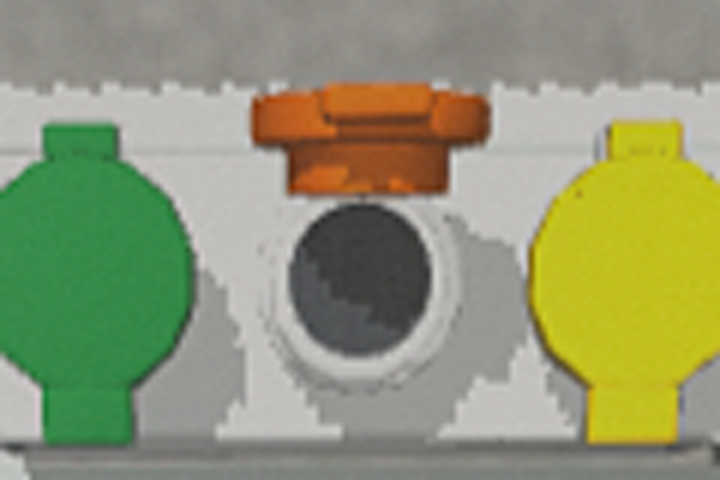

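```bash
python3 -m jog '40 .4 0 0 0 0; 80 .8 0 0 0 0; 120 1.2 0 0 0 0; 150 1.4 -20 0 0 0; 164 1.5 -50 0 0 0; 164 1.5 -60 0 0 0; 164 1.5 -60 0 0 0; 164 1.5 -60 0 0 0; 164 1.5 -60 0 0 0; 164 1.5 -60 0 0 0' -1 20
python3 - <<'E'
from h import *
np.set_printoptions(precision=4,suppress=True)
s=ctrl.get_state();print(s["ee_pos"],s["gripper_width"])
p=read_camera("wrist"); save(p,"g.png")
print(px(p,[.599,.0422,.1853]),px(p,[.5565,.0377,.08]),px(p,[.5754,.0397,.12]))
E
```

```text
t: 9.12
ee_pos: [0.6007, 0.0423, 0.2562]
eef_rot: [0.0, 0.999, 0.051, 0.001]
contact_force: [0.8, 0.3, -0.3]
gripper_width: -0.0
gripper_force: 0.0
[0.6007 0.0423 0.2562] -3.8742080305409034e-05
[257.4817 256.7156] [258.5218 242.179 ] [258.231  242.6536]
```

View pics/g.png

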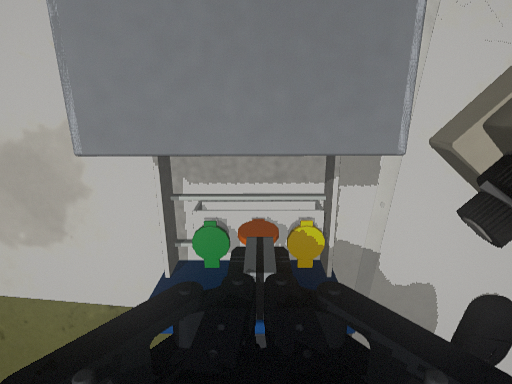

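The closed fingertips (260,238) line up with the orange cap (258,235), between green and yellow. Descend behind the cap.

```bash
python3 -m jog '2 .2 -30 0 0 0; 2 .2 -55 0 0 0; 2 .2 -70 0 0 0; 2 .2 -78 0 0 0; 2 .2 -78 0 0 0'
```

```text
t: 9.58
ee_pos: [0.6024, 0.0425, 0.1751]
eef_rot: [-0.0, 0.999, 0.051, -0.001]
contact_force: [-0.5, -0.2, -0.1]
gripper_width: -0.0001
gripper_force: 0.0
```

```bash
python3 -m jog '-7 -.7 0 0 0 0; -13 -1.4 0 0 0 0; -18 -1.9 0 0 0 0; -23 -2.4 0 0 0 0; -28 -2.9 0 0 0 0; -33 -3.5 0 0 0 0; -38 -4 0 0 0 0; -43 -4.5 0 0 0 0; -45 -4.8 0 0 0 0; -45 -4.8 0 0 0 0'
```

```text
t: 10.42
ee_pos: [0.5575, 0.0376, 0.176]
eef_rot: [-0.0, 0.999, 0.051, 0.0]
contact_force: [0.1, -0.2, 0.1]
gripper_width: 0.0001
gripper_force: 0.0
```

```bash
python3 -m jog '0 0 -4 0 0 0; 0 0 -8 0 0 0; 0 0 -12 0 0 0; 0 0 -15 0 0 0; 0 0 -17 0 0 0; 0 0 -17 0 0 0'
```

```text
t: 10.92
ee_pos: [0.5577, 0.0377, 0.1581]
eef_rot: [-0.0, 0.999, 0.051, -0.0]
contact_force: [-0.1, -0.5, -0.2]
gripper_width: -0.0004
gripper_force: 0.0
```

Now press onto the vial in small steps.

```bash
python3 -m jog '0 0 -1 0 0 0; 0 0 -2 0 0 0; 0 0 -2 0 0 0'; python3 -m jog '0 0 -.5 0 0 0; 0 0 -1 0 0 0; 0 0 -1 0 0 0'
```

```text
t: 11.17
ee_pos: [0.5579, 0.0377, 0.1568]
eef_rot: [0.0, 0.999, 0.051, -0.0]
contact_force: [0.3, -0.0, -0.1]
gripper_width: -0.0
gripper_force: 0.0
t: 11.42
ee_pos: [0.5581, 0.0377, 0.1565]
eef_rot: [0.0, 0.999, 0.051, 0.0]
contact_force: [-0.4, -0.1, 4.6]
gripper_width: 0.0001
gripper_force: 2.4
```

```bash
python3 -m jog '0 0 -.5 0 0 0; 0 0 -1 0 0 0; 0 0 -1.5 0 0 0; 0 0 -1.5 0 0 0; 0 0 -1.5 0 0 0'
```

```text
t: 11.83
ee_pos: [0.5587, 0.0377, 0.1563]
eef_rot: [-0.0, 0.999, 0.051, 0.002]
contact_force: [-0.5, 1.0, 14.2]
gripper_width: 0.0001
gripper_force: 7.2
```

```bash
python3 -m jog '0 0 10 0 0 0; 0 0 45 0 0 0; 0 0 85 0 0 0; 0 0 125 0 0 0; -40 -1 155 0 0 0; -80 0 158 0 0 0; -120 2 158 0 0 0; -120 2 158 0 0 0'
python3 - <<'E'
from h import *
np.set_printoptions(precision=4,suppress=True)
p=read_camera("wrist")
im=p["img"][:,:,::-1]; a=cv2.resize(im[0:190,130:400],None,fx=2.8,fy=2.8,interpolation=cv2.INTER_CUBIC); cv2.imwrite("pics/i.png",a)
yaw=.104;X=np.array([np.cos(yaw),np.sin(yaw)]);F=np.array([.643,.0563])-.15*X
for d in trace("cap_middle",p)[:3]:
    ys,xs=np.nonzero(d["mask"]);print(d["confidence"],xs.min(),xs.max(),ys.min(),ys.max())
H=np.array([.5754,.0397])
print("expected shut: hinge,tip,centre",[px(p,[*(H-r*X),.084]) for r in(0,.043,.019)])
E
```

```text
t: 12.5
ee_pos: [0.4336, 0.0398, 0.3146]
eef_rot: [-0.0, 0.999, 0.051, 0.002]
contact_force: [-0.6, -0.5, 0.5]
gripper_width: 0.0002
gripper_force: 0.0
0.8 256 292 22 75
0.2 458 511 152 232
expected shut: hinge,tip,centre [array([274.8104,  24.9616]), array([274.2281,  76.819 ]), array([274.5465,  48.4619])]
```

View pics/i.png

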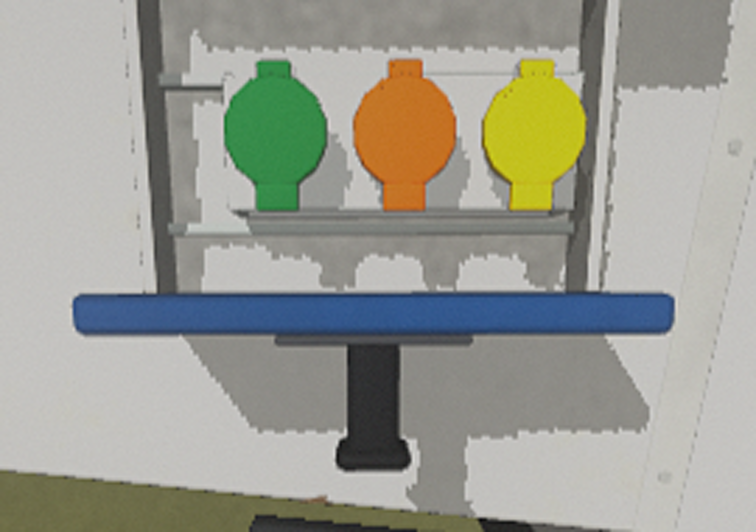

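The orange cap lies flat like its neighbours, lip to lip at (404,195) beside green (277,195) and yellow (530,195). The drawer is out, so I'll hand the job in.

```bash
python3 -c "
from station import sign_off
print(sign_off())"
```

```text
the job is handed in; nothing more can be done
None
```

The drawer is out at its stop, the orange cap is pressed shut so all three vials are closed, nothing else was touched as far as the pictures and force readings show, and the job was handed in at about 12.5 s on the robot's clock.

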